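# Square up a row of beech blocks in the gang fixture and lock it with the keeper bar

## Task

Load the gang fixture: take the aluminium keeper bar by its black handle and, with its long face, push the four ragged beech blocks back until the whole row stands straight and is pressed firmly home against the back fence, for a moment with 15 to 25 N along the bed (40 N is too much) and without bearing down on it. Then lower the bar into the two notches in the side rails, right down to their floors in front of the row, without forcing it, and let go. Push the blocks only with the bar, never with the gripper, and leave the other things on the table where they are.

Things in the scene. Friction and masses are not known exactly. Their poses are not given: they have to be found in the camera images.
- fixture: Gang fixture, fixed: ply base 200 (x) x 252 (y) x 14 mm. Origin: centre of its underside, on the table; +x points across the bed to the back fence, y along the fence. Bed (ply top) at z = 14 mm. Aluminium side rails, 18 mm wide, run along x at y = +113 and -113 mm (204 mm clear between them), tops at z = 28 mm. Each has one notch, open at the top, centred at x = -32 mm.
- fence: Rigid aluminium back fence of the fixture, 17 x 244 x 32 mm, fixed across the far end of the bed. Origin: bottom middle of its inner face, against which the blocks go (fixture x = +83, z = 14 mm); axes as the fixture's. Friction (about 0.6) under the row and on the bar's face takes part of the push: bearing down on the row while pushing leaves less force at the fence.
- notch_left (a point): Centre of the notch floor in the rail at the fixture's +y side (fixture x = -32, y = +113, z = 16 mm). The notch is 21 mm wide along x, 12 mm deep, with 45 degree lead-ins of 4 mm at its mouth (29 mm wide there).
- notch_right (a point): The same in the -y rail (fixture x = -32, y = -113, z = 16 mm); the two notches lie 226 mm apart along the fixture's y.
- keeper_bar: Loose keeper bar, 0.36 kg: aluminium, 18 (x) x 270 (y) x 26 mm (z), pull handle on top, alike both ways round, standing on its underside. Origin: centre of the underside. Seated in the notches its underside is at fixture z = 16 mm, with 1.5 mm play each way along x. Touching a row that is fully home, its centre is at fixture x = -31 mm, within that play.
- bar_handle (a point): Centre of the handle's grip, 58 mm above the bar's underside: straight black bar 14 mm thick (bar's x), 104 mm long (y), 20 mm high, 22 mm of free space under it, on 12 mm wide posts at y = +46 and -46 mm.
- block_1: Loose beech block 1 of 4, counted from the fixture's +y side: 42 (x) x 105 (y) x 28 mm, about 0.11 kg, lying on the bed. Origin: centre of its underside; y roughly along the fixture's x. Blocks lie 51 mm apart. Fully home: centre at fixture x = +30.5 mm, near end at x = -22 mm; it starts 6 to 40 mm short of that, slightly askew.
- block_2: Loose beech block 2 of 4, counted from the fixture's +y side: 42 (x) x 105 (y) x 28 mm, about 0.11 kg, lying on the bed. Origin: centre of its underside; y roughly along the fixture's x. Blocks lie 51 mm apart. Fully home: centre at fixture x = +30.5 mm, near end at x = -22 mm; it starts 6 to 40 mm short of that, slightly askew.
- block_3: Loose beech block 3 of 4, counted from the fixture's +y side: 42 (x) x 105 (y) x 28 mm, about 0.11 kg, lying on the bed. Origin: centre of its underside; y roughly along the fixture's x. Blocks lie 51 mm apart. Fully home: centre at fixture x = +30.5 mm, near end at x = -22 mm; it starts 6 to 40 mm short of that, slightly askew.
- block_4: Loose beech block 4 of 4, counted from the fixture's +y side: 42 (x) x 105 (y) x 28 mm, about 0.11 kg, lying on the bed. Origin: centre of its underside; y roughly along the fixture's x. Blocks lie 51 mm apart. Fully home: centre at fixture x = +30.5 mm, near end at x = -22 mm; it starts 6 to 40 mm short of that, slightly askew.
- foil_tape: Bystander, leave alone: roll of white-sided foil tape lying flat, 100 mm across, 38 mm high. Origin: centre of the underside.
- tape_measure: Bystander, leave alone: black and yellow pocket tape measure standing up, 32 x 77 x 60 mm. Origin: centre of the underside.
- glue_bottle: Bystander, leave alone: standing glue bottle with a red nozzle, 55 mm across, 164 mm high. Origin: centre of the underside.
- elbow_cover_2: Bystander, leave alone: cream moulded pipe elbow cover, 115 x 115 x 89 mm. Origin: centre of the underside.
- elbow_cover_3: Bystander, leave alone: cream moulded pipe elbow cover, 106 x 105 x 71 mm. Origin: centre of the underside.
There are look-alikes about, which are no part of the job. Leave any purple look-alike of the block_4 alone.

How it is judged:
On the way, in this order (a step that is already met when the one before it is completed fails the run):
1. the keeper bar has been lifted off the table (height (world z) of keeper_bar above 0.025 m), for 0.1 s.
2. all four blocks are home and square, and the bar presses on it so that more than 8 N reach the fence, for 0.3 s (x of each of block_1, block_2, block_3, block_4 in the frame of fixture above 0.0285 m and angle between the y axis of each of block_1, block_2, block_3, block_4 and the x axis of fixture, either way round below 0.035 rad and z of block_1 in the frame of fixture between 0.011 and 0.017 m and angle between each of block_1, block_2, block_3, block_4's own z axis and vertical below 0.05 rad and z of block_2 in the frame of fixture between 0.011 and 0.017 m and z of block_3 in the frame of fixture between 0.011 and 0.017 m and z of block_4 in the frame of fixture between 0.011 and 0.017 m and contact force between fence and anything else above 8 N and (contact force between keeper_bar and block_1 above 0.5 N or contact force between keeper_bar and block_2 above 0.5 N or contact force between keeper_bar and block_3 above 0.5 N or contact force between keeper_bar and block_4 above 0.5 N)), for 0.3 s.
At the end, for the whole second after the job is handed in: All four blocks flat on the bed, within 2 mm of the fence and square to it (0.035 rad); the bar in both notches, underside within 2.5 mm of their floors, level (0.04 rad), parallel to the fence (0.035 rad), centred within 15 mm; released, at rest (x of each of block_1, block_2, block_3, block_4 in the frame of fixture above 0.0285 m and angle between the y axis of each of block_1, block_2, block_3, block_4 and the x axis of fixture, either way round below 0.035 rad and z of block_1 in the frame of fixture between 0.011 and 0.017 m and angle between each of block_1, block_2, block_3, block_4's own z axis and vertical below 0.05 rad and z of block_2 in the frame of fixture between 0.011 and 0.017 m and z of block_3 in the frame of fixture between 0.011 and 0.017 m and z of block_4 in the frame of fixture between 0.011 and 0.017 m and x of keeper_bar in the frame of fixture between -0.0345 and -0.0295 m and y of keeper_bar in the frame of fixture between -0.015 and 0.015 m and z of keeper_bar in the frame of fixture between 0.013 and 0.0185 m and angle between the y axis of keeper_bar and the y axis of fixture, either way round below 0.035 rad and angle between keeper_bar's own z axis and vertical below 0.04 rad and linear speed of each of keeper_bar, block_1, block_2, block_3, block_4 below 0.01 m/s); the robot touches nothing.
It fails at once if the row is pressed on the fence with more than 40 N (contact force between fence and anything else above 40 N).
It fails at once if the bar is slammed or forced on the fixture with more than 60 N (contact force between keeper_bar and fixture above 60 N).
It fails at once if the bar presses on a block with more than 40 N (contact force between keeper_bar and block_1 above 40 N or contact force between keeper_bar and block_2 above 40 N or contact force between keeper_bar and block_3 above 40 N or contact force between keeper_bar and block_4 above 40 N).
It fails at once if the gripper or arm pushes a block (more than 1 N) (contact force between any of the fingers, the arm and block_1 above 1 N or contact force between any of the fingers, the arm and block_2 above 1 N or contact force between any of the fingers, the arm and block_3 above 1 N or contact force between any of the fingers, the arm and block_4 above 1 N).
It fails at once if a bystander is moved more than 20 mm (distance of any of foil_tape, tape_measure, glue_bottle, elbow_cover_2, elbow_cover_3 from where it was at the start of the episode above 0.02 m).
It also fails if it takes over 51 s, if anything falls off the work surface, if the arm or the gripper's body presses on something with over 40 N, if the wrist force passes 120 N, or if a joint passes its speed limit or range.

## Robot

A 6-joint arm with a two-finger parallel gripper is mounted at the origin on a cart in front of the work surface, level with it; the furniture and walls round the work are solid. World frame = base frame: x ahead of the robot, y to its left, z up, the work surface at z = 0. Lengths are in m, angles in rad, forces in N, time in s.
With the tool pointing down it reaches from about 0.35 to 0.975 m from the base axis. Payload 17.4 kg.
Tool frame: the origin (TCP) lies at the very end of the fingers, on their centre line; the grasp point (between the pads) lies 19 mm behind it; z points along the fingers, y is the line along which they close (so a half turn about z gives the same grasp; the last joint's range is limited). The gripper opens to 85 mm and grips with 20 to 120 N. Pads are 22 mm wide; open, the fingers measure 114 mm over their backs; the gripper's body (76 mm by 85 mm) begins 54 mm behind the grasp point. The pads swing forward as they close: fully open they stand 13 mm farther back than shut.
Start: joints at [-1.248, 0.116, 1.442, -0, 1.584, -0.038], TCP at [0.238, -0.632, 0.231] pointing down, gripper open.
Joint ranges: [-2.83, 2.83], [-0.83, 2.19], [0.07, 2.5], [-1.14, 4.28], [0.01, 3], [-2.97, 2.97]. Speed limits (rad/s): [1.89, 1.89, 2.22, 3.14, 3.14, 3.14].

## Interface

Orientations are given as a unit quaternion [w, x, y, z].
In Python, from station import bot gives the robot as it stands.
- The arm moves only by the shell command python3 -m inch 'ROWS'. ROWS is JSON, a list of rows, each a list of 7 numbers: the turn, a rotation vector about the tool's x, y, z in degrees, then the shift along the tool's x, y, z in mm, then the closure, from -1 (fully open) to 1 (shut). A call has 1 to 20 rows; each row shifts and turns the commanded pose from where the row before left it, along the tool's axes as they then stand; what a row does not reach is not made up. A row lasts 1/8 s, in which the tool goes at most 62.5 mm and 10.7 degrees, less where a joint would pass 70% of its speed; a pose out of reach is approached as far as the arm can. A call is refused whole if a number of a shift passes 62.5 or a number of a turn 10.7, either way. A call with a gripper value outside its range is refused whole. The fingers move at their own pace and stop on an object; the grip force is fixed at half the most. Time passes only in rows, so rows that do not move let the fingers close. It gives the time, the measured TCP pose, the force, the opening and the grip force at its end, in the units of the state.
- bot.read_state(): the state, without advancing time (a new reading comes with each control period).
- bot.grab_frame(name): name is "side" or "top"; returns (picture, depth): 480x640x3 uint8, blue, green, red; 480x640 float32, m along the optical axis (not along the pixel's ray), 0 where there is no reading.
- bot.camera_info(name): a dict with "camera_matrix" (3x3 intrinsics, pixels), "xyz" and "orientation" of the camera in the world. Camera axes: x right, y up, looking along -z (the intrinsics and any distortion apply to the point x, -y, -z); pixel columns grow to the right and rows downward; lengths in m; the calibration is good to about 2 mm. A picture is of the moment at which its call begins. camera_info takes no time and is no camera call.
- bot.sign_off(): hands the job in; it is judged then, once.
The state is a dict: "time_s": time; "q": joint angles; "qvel": joint speeds; "effort": joint torques, N m; "tcp_pos": TCP position; "eef_rot": TCP orientation; "ft_force": force on the tool from outside, world axes, zero at the start; "ft_torque": the same for the moment, N m; "gripper_width": finger opening in m; "finger_force": force on a finger pad.
Only numpy, scipy, OpenCV 4.12 (cv2) and the standard library are available. Lean on these libraries where they do the work, as an engineer would, in place of code of your own. Each camera call takes 0.05 s, during which the arm holds its last target. There are 200 camera calls.

## Working session

There is one attempt and no reset: what is moved stays moved. The work goes in short steps, Python scripts to look and compute and a shell command to move; the robot and the scene stay as the last step left them, time stands still between calls to the robot, and variables do not carry over. Pictures are saved under pics/ and viewed, at most 10 in all, crops included, and the job is handed in when it is done.

```bash
mkdir -p pics; ls; python3 - <<'E'
from station import bot
import cv2
for n in("side","top"):
    p,d=bot.grab_frame(n); cv2.imwrite(f"pics/{n}0.png",p); i=bot.camera_info(n); print(n,i)
s=bot.read_state(); print(s)
E
```

```text
pics
side {'camera_matrix': array([[612.49345872,   0.        , 324.40551375],
       [  0.        , 612.49345872, 246.42416552],
       [  0.        ,   0.        ,   1.        ]]), 'xyz': array([0.57892984, 1.57770354, 0.6740544 ]), 'orientation': array([ 0.00272691, -0.00304157,  0.56716537,  0.82359381])}
top {'camera_matrix': array([[471.26575917,   0.        , 321.52301596],
       [  0.        , 471.26575917, 242.70765833],
       [  0.        ,   0.        ,   1.        ]]), 'xyz': array([0.38624128, 0.00324048, 1.2004787 ]), 'orientation': array([ 0.71116069,  0.05524363, -0.07046078, -0.69730473])}
{'time_s': 0.1, 'q': array([-1.24780239e+00,  1.16439744e-01,  1.44220822e+00,  6.37926970e-06,
        1.58399471e+00, -3.78007138e-02]), 'qvel': array([-0.00125965, -0.0023706 , -0.00214899,  0.00030338, -0.00036968,
       -0.000768  ]), 'effort': array([ 2.81272158e-03, -7.33662486e+01, -6.33787465e+01,  4.98297527e-05,
        5.09386940e-03,  4.22006750e-06]), 'tcp_pos': array([ 0.23822514, -0.63138008,  0.23062877]), 'eef_rot': array([-5.20133345e-04,  9.83772339e-01,  1.79420481e-01, -7.14540077e-05]), 'ft_force': array([-0.01568009, -0.67384394,  0.73852403]), 'ft_torque': array([-0.01532639,  0.00917527,  0.04818564]), 'finger_force': 0.0, 'gripper_width': 0.08523058174538617}
```

View pics/top0.png

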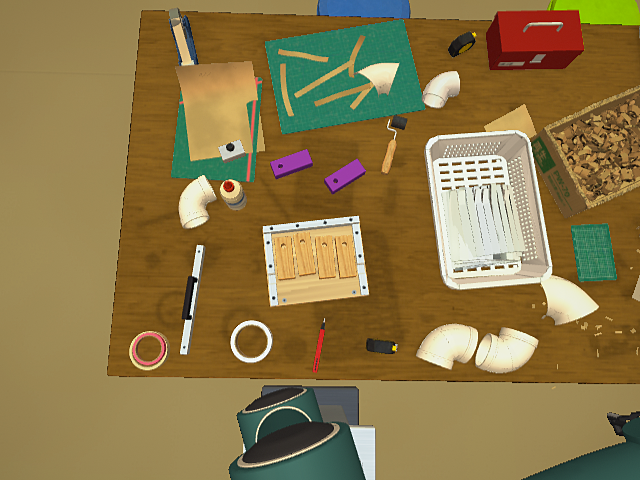

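View pics/side0.png

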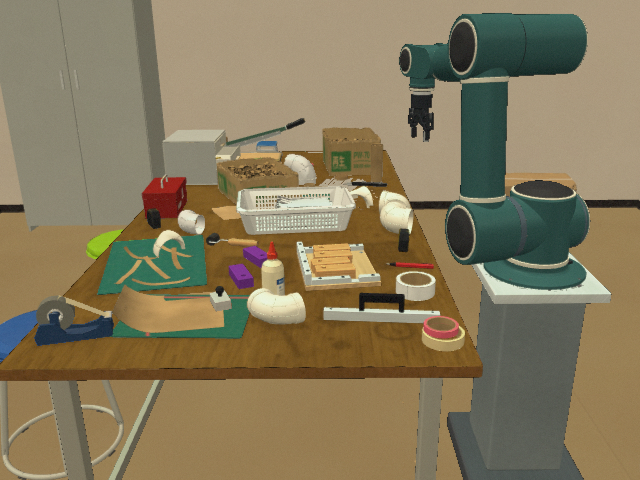

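The top view shows the bar on end at about (192,300) with its handle at (189,298), and the fixture at about (316,262) with its fence at the top (world +x). The foil tape is at (251,341), the glue at (232,195) and an elbow at (197,202). The side view agrees.

```bash
cat > h.py <<'E'
from station import bot
import cv2, numpy as np
from scipy.spatial.transform import Rotation as R
def cam(n):
    i=bot.camera_info(n); q=i["orientation"]; return i["camera_matrix"],i["xyz"],R.from_quat([q[1],q[2],q[3],q[0]]).as_matrix()
def ray(n,uv,z):
    K,c,M=cam(n); uv=np.atleast_2d(uv).astype(float)
    d=np.c_[(uv[:,0]-K[0,2])/K[0,0],-(uv[:,1]-K[1,2])/K[1,1],-np.ones(len(uv))]@M.T
    return c+d*((z-c[2])/d[:,2])[:,None]
def cloud(n,d):
    K,c,M=cam(n); v,u=np.mgrid[:480,:640]
    P=np.stack([(u-K[0,2])/K[0,0]*d,-(v-K[1,2])/K[1,1]*d,-d],-1)
    return P@M.T+c
E
python3 - <<'E'
from h import *
p,d=bot.grab_frame("top"); P=cloud("top",d)
np.save("P.npy",P)
a=cv2.resize(p[205:315,255:380],None,fx=4,fy=4,interpolation=cv2.INTER_CUBIC)
b=cv2.resize(p[235:365,170:220],None,fx=4,fy=4,interpolation=cv2.INTER_CUBIC)
c=np.zeros((520,700,3),np.uint8); c[:440,:500]=a; c[:,500:]=b
cv2.imwrite("pics/crop1.png",c)
# bar: bright grey top
hsv=cv2.cvtColor(p,cv2.COLOR_BGR2HSV)
def blob(m,box,name,z):
    k=np.zeros_like(m); x0,y0,x1,y1=box; k[y0:y1,x0:x1]=m[y0:y1,x0:x1]
    cs,_=cv2.findContours(k,cv2.RETR_EXTERNAL,cv2.CHAIN_APPROX_NONE)
    cn=max(cs,key=cv2.contourArea); r=cv2.minAreaRect(cn); bx=cv2.boxPoints(r); print(name,r,cv2.contourArea(cn)); 
    W=ray("top",bx,z); print(W.round(4).tolist(), W.mean(0).round(4)); return cn
br=((hsv[...,1]<60)&(hsv[...,2]>130)).astype(np.uint8)*255
dk=((hsv[...,2]<60)).astype(np.uint8)*255
bar=cv2.morphologyEx(br|dk,cv2.MORPH_CLOSE,np.ones((3,3)))
blob(br,(175,238,210,360),"bar bright",.026)
blob(dk,(178,260,205,335),"handle",.068)
blob(br,(258,210,375,310),"fixture",.028)
blob(br,(228,315,275,370),"foil",.038)
for n,u,v in [("handle",189,298),("bartop",198,255),("barlow",184,346),("fence",316,222),("railL",268,270),("railR",362,262),("block",298,250),("bed",315,290)]:
    print(n,P[v,u].round(4))
E
```

```text
bar bright ((185.47109985351562, 336.1878967285156), (6.918601989746094, 35.65740966796875), 8.746162414550781) 202.5
[[0.3192, 0.3182, 0.026], [0.4034, 0.3109, 0.026], [0.4011, 0.2942, 0.026], [0.317, 0.3016, 0.026]] [0.3602 0.3062 0.026 ]
handle ((188.8338165283203, 297.5527038574219), (8.993842124938965, 43.25362014770508), 8.972625732421875) 277.5
[[0.4022, 0.3087, 0.068], [0.5035, 0.2997, 0.068], [0.5005, 0.2783, 0.068], [0.3993, 0.2876, 0.068]] [0.4514 0.2936 0.068 ]
fixture ((314.5135498046875, 259.9766845703125), (80.02782440185547, 98.61285400390625), 83.18179321289062) 1545.0
[[0.6369, 0.1346, 0.028], [0.6732, -0.1142, 0.028], [0.4708, -0.1386, 0.028], [0.4374, 0.1032, 0.028]] [ 0.5546 -0.0038  0.028 ]
foil ((250.5, 341.0), (42.0, 41.0), 90.0) 1332.0
[[0.4005, 0.1985, 0.038], [0.4023, 0.0994, 0.038], [0.3031, 0.0957, 0.038], [0.3016, 0.1934, 0.038]] [0.3519 0.1467 0.038 ]
handle [0.4499 0.293  0.0687]
bartop [0.5595 0.2882 0.028 ]
barlow [0.3364 0.3089 0.0233]
fence [ 0.6471 -0.0051  0.0442]
railL [0.5257 0.1124 0.0251]
railR [ 0.55   -0.1226  0.0308]
block [0.5748 0.0382 0.0446]
bed [ 0.4789 -0.0062  0.0138]
```

View pics/crop1.png

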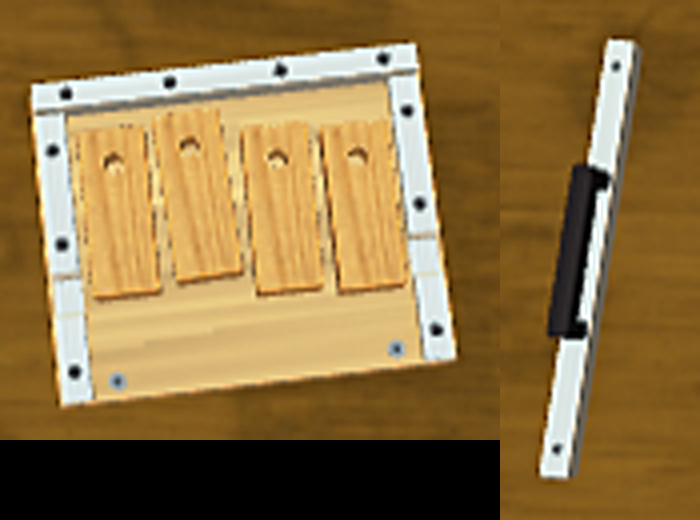

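The crop (4x, offset 255,205) shows the fence along the top with its right end higher. The notches are at about (68,295) and (425,253), and the four ragged blocks lie on the bed. I'll fit the lines next.

```bash
cat > m.py <<'E'
from h import *
def edge(g,thr,pts,dirn,L=10):
    # subpixel first crossing from dark (outside) to bright along dirn starting at pts
    out=[]
    t=np.arange(0,L,.1); 
    for a in pts:
        q=np.array(a)+np.outer(t,dirn)
        v=cv2.remap(g,q[:,0].astype(np.float32)[None],q[:,1].astype(np.float32)[None],cv2.INTER_LINEAR)[0]
        k=np.argmax(v>thr)
        if k>0: out.append(q[k])
    return np.array(out)
def fit(n,px,z):
    W=ray(n,px,z)[:,:2]
    l=cv2.fitLine(W.astype(np.float32),cv2.DIST_HUBER,0,.0005,.0005).ravel(); r=(W-l[2:])@[-l[1],l[0]]
    return l,r.std()
E
python3 - <<'E'
from m import *
p,d=bot.grab_frame("top"); g=p[...,0].astype(np.float32)
deg=lambda l:np.degrees(np.arctan2(l[1],l[0]))
# lines in px
def line(a,b,n): return np.linspace(a,b,n)
f=edge(g,125,line((268,220),(354,210.5),60),(0,1)); 
L=edge(g,125,line((259,238),(264,300),50),(1,0))
Rr=edge(g,125,line((367,225),(375,288),50),(-1,0))
lf,s1=fit("top",f,.046); ll,s2=fit("top",L,.028); lr,s3=fit("top",Rr,.028)
for n,l,s in(("fence",lf,s1),("L",ll,s2),("R",lr,s3)): print(n,l.round(4),deg(l).round(2),s)
def ang(l,ref):
    a=deg(l); 
    return (a-ref+90)%180-90
th=np.radians(np.average([ang(lf,90),ang(ll,0),ang(lr,0)])); print("theta",np.degrees(th))
ex=np.array([np.cos(th),np.sin(th)]); ey=np.array([-ex[1],ex[0]])
yl,yr,xf=ll[2:]@ey,lr[2:]@ey,lf[2:]@ex
print("rail span",yl-yr,"(244)"); 
O=ex*(xf-.100)+ey*(yl+yr)/2; print("origin",O.round(4))
for y in(.113,-.113): print("notch",(O-.032*ex+y*ey).round(4))
# bar sides, z=.026
# bright bar above handle and below
print("--bar")
for nm,a,b,dr in(("Lside up",(192,270),(195.5,249),(1,0)),("Lside low",(175,350),(179,325),(1,0)),("Rside",(211,250),(196,350),(-1,0)),):
    e=edge(g,110,line(a,b,40),dr,14); l,s=fit("top",e,.026); print(nm,l.round(4),deg(l).round(2),s,len(e))
e=edge(g,110,line((198.5,240),(201,240),6),(0,1)); print("top end",ray("top",e,.026).mean(0))
e=edge(g,110,line((182.5,360),(185,360),6),(0,-1)); print("low end",ray("top",e,.026).mean(0))
# handle from side view, black
hs=cv2.cvtColor(bot.grab_frame("side")[0],cv2.COLOR_BGR2HSV)
m=np.zeros((480,640),np.uint8); m[285:315,350:412]=(hs[285:315,350:412,2]<60)*255
x,y,w,h=cv2.boundingRect(m); print("side handle",x,y,w,h, ray("side",[[x,y],[x+w-1,y]],.068).round(4))
P=cloud("top",d)
for n,b in(("glue",(218,172,250,215)),("elbow",(175,172,218,232))):
    q=P[b[1]:b[3],b[0]:b[2]].reshape(-1,3); q=q[q[:,2]>.03]; print(n,q.min(0).round(3),q.max(0).round(3))
E
```

```text
fence [ 0.1355 -0.9908  0.6521 -0.0051] -82.21 0.00034223610413648085
L [0.9907 0.136  0.5199 0.1153] 7.81 0.0003064127474331264
R [ 0.991   0.1336  0.5416 -0.1294] 7.68 0.0003837255586073132
theta 7.7585473
rail span 0.24548782 (244)
origin [ 0.5511 -0.0043]
notch [0.5041 0.1034]
notch [ 0.5346 -0.1206]
--bar
Lside up [ 0.9955 -0.095   0.5504  0.2978] -5.45 0.00025449927161977457 30
Lside low [ 0.9959 -0.0902  0.3567  0.3152] -5.18 0.0003154417357554045 40
Rside [ 0.9959 -0.09    0.4522  0.2887] -5.16 0.00041668150390418467 40
top end [0.58644326 0.28601188 0.026     ]
low end [0.31753376 0.30747987 0.026     ]
side handle 359 293 45 19 [[0.5025 0.2937 0.068 ]
 [0.4011 0.2955 0.068 ]]
glue [0.386 0.003 0.031] [0.735 0.229 1.2  ]
elbow [0.386 0.003 0.031] [0.764 0.339 1.2  ]
```

```bash
python3 -m inch '[[0,0,0,20,-15,0,-1],[0,0,0,40,-30,0,-1],[0,0,0,40,-30,0,-1],[0,0,0,40,-30,0,-1],[0,0,0,40,-30,0,-1],[0,0,0,40,-30,0,-1],[0,0,0,40,-30,0,-1],[0,0,0,40,-30,0,-1],[0,0,0,17.6,-46.5,0,-1],[0,0,0,17.6,-46.5,0,-1],[0,0,0,17.6,-46.5,0,-1],[0,0,0,17.6,-46.5,0,-1],[0,0,0,17.6,-46.5,0,-1],[0,0,0,17.6,-46.5,0,-1],[0,0,0,17.6,-46.5,0,-1],[0,0,0,17.6,-46.5,0,-1],[0,0,0,17.6,-46.5,0,-1],[0,0,0,17.6,-46.5,0,-1],[0,0,0,17.6,-46.5,0,-1],[0,0,0,17.6,-46.5,0,-1]]'
python3 -m inch '[[0,0,-10.27,0,0,0,-1],[0,0,-10.27,0,0,0,-1],[0,0,-10.27,0,0,0,-1],[0,0,-10.27,0,0,0,-1],[0,0,-10.27,0,0,0,-1],[0,0,-10.27,0,0,0,-1],[0,0,-10.27,0,0,0,-1],[0,0,-10.27,0,0,0,-1],[0,0,-10.27,0,0,0,-1],[0,0,-10.27,0,0,0,-1],[0,0,-10.27,0,0,0,-1],[0,0,-10.27,0,0,0,-1],[0,0,-10.27,0,0,0,-1],[0,0,-10.27,0,0,0,-1],[0,0,-10.27,0,0,0,-1],[0,0,0,0,0,0,-1],[0,0,0,0,0,0,-1]]'
cat > g.py <<'E'
import sys
from h import *
def st():
    s=bot.read_state(); q=s["eef_rot"]; M=R.from_quat([q[1],q[2],q[3],q[0]]).as_matrix(); return s,M
def go(p,yaw=None):
    s,M=st(); print("t",s["time_s"],"tcp",s["tcp_pos"].round(4),"yaw",np.degrees(np.arctan2(M[1,0],M[0,0])).round(2),"tilt",(M[:2,2]*57.3).round(2),"F",s["ft_force"].round(2),"T",s["ft_torque"].round(2),"w",round(s["gripper_width"],4),s["finger_force"],"q6",s["q"][5].round(2))
    print("tool shift mm",(M.T@(np.array(p)-s["tcp_pos"])*1000).round(2))
    if yaw is not None: print("turn z",(-(yaw-np.degrees(np.arctan2(M[1,0],M[0,0])))+180)%360-180)
if __name__=="__main__": a=[float(x) for x in sys.argv[1:]]; go(a[:3],a[3])
E
python3 g.py .452 .297 .040 174.75
```

```text
time_s: 2.75
tcp_pos: [0.439, 0.2836, 0.2314]
eef_rot: [-0.0, 0.984, 0.18, 0.0]
ft_force: [1.9, -0.1, -0.5]
gripper_width: 0.0857
finger_force: 0.0
time_s: 4.88
tcp_pos: [0.4398, 0.2817, 0.2314]
eef_rot: [0.0, 0.048, 0.999, 0.0]
ft_force: [-0.2, -0.3, 0.3]
gripper_width: 0.0855
finger_force: 0.0
t 4.875 tcp [0.4398 0.2817 0.2314] yaw 174.5 tilt [0.01 0.01] F [-0.17 -0.35  0.26] T [-0.01  0.01  0.01] w 0.0855 0.0 q6 -0.95
tool shift mm [-10.68  16.39 191.39]
turn z -0.2528479512624813
```

```bash
python3 -m inch '[[0,0,-0.25,-10.7,16.4,0,-1],[0,0,0,0,0,30,-1],[0,0,0,0,0,40,-1],[0,0,0,0,0,40,-1],[0,0,0,0,0,30,-1],[0,0,0,0,0,20,-1],[0,0,0,0,0,16,-1],[0,0,0,0,0,15.4,-1],[0,0,0,0,0,0,-1],[0,0,0,0,0,0,1],[0,0,0,0,0,0,1],[0,0,0,0,0,0,1],[0,0,0,0,0,0,1],[0,0,0,0,0,0,1],[0,0,0,0,0,0,1],[0,0,0,0,0,0,1],[0,0,0,0,0,0,1],[0,0,0,0,0,0,1],[0,0,0,0,0,0,1]]'; python3 g.py .452 .297 .040 174.75
```

```text
time_s: 7.25
tcp_pos: [0.4525, 0.2971, 0.0402]
eef_rot: [0.0, 0.044, 0.999, 0.0]
ft_force: [-1.9, 1.3, 5.5]
gripper_width: 0.0131
finger_force: 60.0
t 7.25 tcp [0.4525 0.2971 0.0402] yaw 174.97 tilt [0.03 0.03] F [-1.87  1.32  5.49] T [0.31 0.11 0.04] w 0.0131 59.97704207897186 q6 -0.95
tool shift mm [ 0.48 -0.1   0.24]
turn z 0.22237302541466875
```

```bash
python3 -m inch '[[0,0,0,0,0,-5,1],[0,0,0,0,0,-20,1],[0,0,0,0,0,-40,1],[0,0,0,0,0,-40,1],[0,0,0,0,0,-40,1],[0,0,0,0,0,-30,1],[0,0,0,0,0,-10,1],[0,0,5,0,0,0,1],[0,0,9,0,0,0,1],[0,0,9,0,0,0,1],[0,0,9,0,0,0,1],[0,0,9,0,0,0,1],[0,0,9,0,0,0,1],[0,0,9,0,0,0,1],[0,0,9,0,0,0,1],[0,0,9,0,0,0,1],[0,0,0,0,0,0,1],[0,0,0,0,0,0,1]]'; python3 g.py .467 -.016 .225 97.76
```

```text
time_s: 9.5
tcp_pos: [0.4522, 0.2967, 0.2245]
eef_rot: [-0.0, 0.655, 0.756, -0.0]
ft_force: [-0.1, 0.2, -3.3]
gripper_width: 0.013
finger_force: 58.9
t 9.5 tcp [0.4522 0.2967 0.2245] yaw 98.18 tilt [-0.03 -0.02] F [-0.12  0.23 -3.32] T [ 0.01 -0.01  0.05] w 0.013 58.85066092014313 q6 0.39
tool shift mm [-311.67  -29.81   -0.36]
turn z 0.41643873612798643
```

```bash
python3 -m inch '[[0,0,0.42,-20,-2,0,1],[0,0,0,-40,-4,0,1],[0,0,0,-50,-5,0,1],[0,0,0,-50,-5,0,1],[0,0,0,-50,-5,0,1],[0,0,0,-50,-5,0,1],[0,0,0,-32,-3,0,1],[0,0,0,-20,-1,0,1],[0,0,0,0,0,30,1],[0,0,0,0,0,40,1],[0,0,0,0,0,35,1],[0,0,0,0,0,20,1],[0,0,0,0,0,0,1],[0,0,0,0,0,0,1]]'; python3 g.py .467 -.016 .072 97.76
python3 - <<'E'
from h import *
a=bot.grab_frame("top")[0]; b=bot.grab_frame("side")[0]
c=np.hstack([cv2.resize(a[200:320,250:385],(540,480)),cv2.resize(b[220:300,280:400],None,fx=2,fy=2)[:160].repeat(1,0) if 0 else cv2.resize(b[200:320,285:350],(260,480))])
cv2.imwrite("pics/pre.png",c)
E
```

```text
time_s: 11.25
tcp_pos: [0.4643, -0.0165, 0.1014]
eef_rot: [0.001, 0.659, 0.752, 0.0]
ft_force: [-0.4, 0.2, -2.9]
gripper_width: 0.0129
finger_force: 58.9
t 11.25 tcp [ 0.4643 -0.0165  0.1014] yaw 97.57 tilt [ 0.1  -0.01] F [-0.44  0.21 -2.89] T [ 0.01 -0.02  0.02] w 0.0129 58.909844756126404 q6 -0.22
tool shift mm [ 0.2   2.67 29.4 ]
turn z -0.19026376029052017
```

View pics/pre.png

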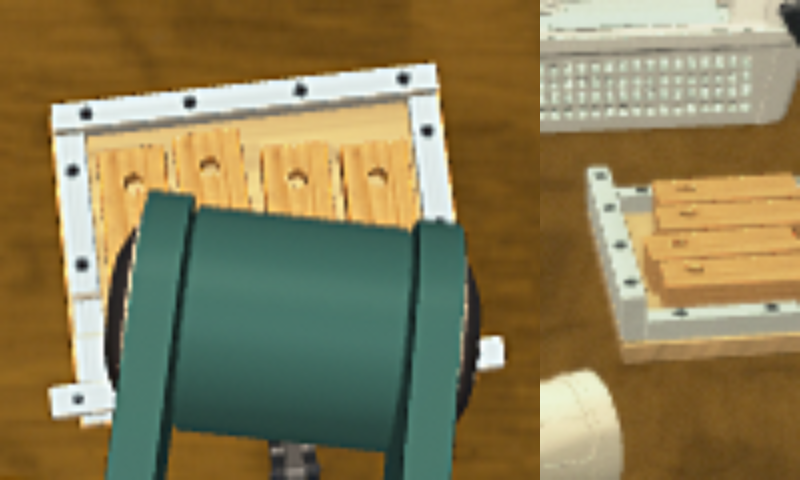

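The bar hangs square over the front of the rails, its ends at (80,400) and (490,352) in the crop, overhanging both rails about evenly. Blocks untouched, so I'll lower it and start pushing.

```bash
python3 -m inch '[[0,0,-0.19,0,0,12,1],[0,0,0,0,0,12,1],[0,0,0,0,0,5.5,1],[0,0,0,0,0,0,1],[0,0,0,0,0,0,1]]'; python3 g.py .467 -.016 .072 97.76; python3 -m inch '[[0,0,0,0,4,0,1],[0,0,0,0,6,0,1],[0,0,0,0,6,0,1],[0,0,0,0,6,0,1],[0,0,0,0,6,0,1],[0,0,0,0,6,0,1],[0,0,0,0,6,0,1],[0,0,0,0,4,0,1],[0,0,0,0,0,0,1]]'
cat > f.py <<'E'
from g import *
s,M=st(); O=np.array([.5511,-.0043]); ex=np.array([.9908,.135]); ey=np.array([-.135,.9908])
d=s["tcp_pos"][:2]-O; print("t",s["time_s"],"fix x",(d@ex*1000).round(2),"y",(d@ey*1000).round(2),"z",(s["tcp_pos"][2]*1000).round(2),"yaw",np.degrees(np.arctan2(M[1,0],M[0,0])).round(2),"tilt",(M[:2,2]*57.3).round(2),"Fx",(s["ft_force"][:2]@ex).round(2),"Fy",(s["ft_force"][:2]@ey).round(2),"Fz",s["ft_force"][2].round(2),"T",s["ft_torque"].round(2),"w",round(s["gripper_width"],4))
E
python3 f.py
```

```text
time_s: 11.98
tcp_pos: [0.4639, -0.0164, 0.0707]
eef_rot: [0.0, 0.658, 0.753, 0.0]
ft_force: [-0.3, -1.1, -4.4]
gripper_width: 0.0132
finger_force: 58.9
t 11.975 tcp [ 0.4639 -0.0164  0.0707] yaw 97.74 tilt [ 0.02 -0.  ] F [-0.32 -1.14 -4.39] T [ 0.01  0.02 -0.04] w 0.0132 58.86830449104309 q6 -0.23
tool shift mm [-0.02  3.13 -1.31]
turn z -0.019511626761726575
time_s: 13.1
tcp_pos: [0.5076, -0.0104, 0.0704]
eef_rot: [0.0, 0.658, 0.753, 0.0]
ft_force: [-1.2, -0.3, -3.4]
gripper_width: 0.0133
finger_force: 58.9
t 13.1 fix x -43.89 y -0.17 z 70.39 yaw 97.75 tilt [0.01 0.  ] Fx -1.21 Fy -0.16 Fz -3.4 T [0.09 0.02 0.08] w 0.0133
```

```bash
python3 -m inch '[[0,0,0,0,3,-0.5,1],[0,0,0,0,3,-0.3,1],[0,0,0,0,3,0,1],[0,0,0,0,0,0,1]]'; python3 f.py; python3 -m inch '[[0,0,0,0,0.7,0,1],[0,0,0,0,0.7,0,1],[0,0,0,0,0,0,1]]'; python3 f.py
```

```text
time_s: 13.6
tcp_pos: [0.5166, -0.0092, 0.0713]
eef_rot: [0.0, 0.658, 0.753, 0.0]
ft_force: [-0.5, -0.4, -3.8]
gripper_width: 0.0131
finger_force: 58.9
t 13.6 fix x -34.89 y -0.2 z 71.27 yaw 97.74 tilt [0.02 0.  ] Fx -0.52 Fy -0.29 Fz -3.83 T [-0.02 -0.02 -0.01] w 0.0131
time_s: 13.98
tcp_pos: [0.5176, -0.0091, 0.0713]
eef_rot: [-0.0, 0.658, 0.753, -0.0]
ft_force: [-2.7, 0.4, -2.1]
gripper_width: 0.0134
finger_force: 59.2
t 13.975 fix x -33.81 y -0.22 z 71.26 yaw 97.74 tilt [-0. -0.] Fx -2.64 Fy 0.73 Fz -2.1 T [-0.07  0.7  -0.01] w 0.0134
```

```bash
for i in 1 2; do python3 -m inch '[[0,0,0,0,0.7,0,1],[0,0,0,0,0,0,1]]' >/dev/null; python3 f.py; done; python3 -m inch '[[0,0,0,0,0.5,0,1],[0,0,0,0,0,0,1]]'>/dev/null; python3 f.py
```

```text
t 14.225 fix x -33.04 y -0.23 z 71.26 yaw 97.74 tilt [ 0.01 -0.  ] Fx -2.43 Fy 0.1 Fz -1.75 T [-0.09  0.61 -0.05] w 0.0127
t 14.475 fix x -32.34 y -0.2 z 71.21 yaw 97.74 tilt [0.01 0.  ] Fx -3.85 Fy 0.38 Fz -3.26 T [-0.12  0.65 -0.05] w 0.013
t 14.725 fix x -31.85 y -0.21 z 71.2 yaw 97.74 tilt [ 0. -0.] Fx -3.29 Fy 0.09 Fz -0.99 T [-0.1   0.65 -0.07] w 0.0132
```

```bash
for i in 1 2; do python3 -m inch '[[0,0,0,0,0.5,0,1],[0,0,0,0,0,0,1]]' >/dev/null; python3 f.py; done; python3 -m inch '[[0,0,0,0,0.4,0,1],[0,0,0,0,0,0,1]]'>/dev/null; python3 f.py
```

```text
t 14.975 fix x -31.37 y -0.21 z 71.19 yaw 97.74 tilt [0. 0.] Fx -3.45 Fy 0.46 Fz -2.71 T [-0.11  0.62 -0.08] w 0.0127
t 15.225 fix x -31.03 y -0.22 z 71.2 yaw 97.74 tilt [-0.02 -0.01] Fx -4.55 Fy -0.11 Fz -1.02 T [-0.18  0.97  0.04] w 0.0131
t 15.475 fix x -30.92 y -0.24 z 71.07 yaw 97.74 tilt [-0.07 -0.01] Fx -7.28 Fy 0.79 Fz -0.86 T [-0.25  1.41  0.01] w 0.0131
```

```bash
for i in 1 2; do python3 -m inch '[[0,0,0,0,0.5,0,1],[0,0,0,0,0,0,1]]' >/dev/null; python3 f.py; done
```

```text
t 15.725 fix x -30.75 y -0.22 z 71.04 yaw 97.74 tilt [-0.12 -0.02] Fx -10.33 Fy -0.84 Fz 1.96 T [-0.35  2.18 -0.03] w 0.0128
t 15.975 fix x -30.54 y -0.23 z 71.08 yaw 97.74 tilt [-0.17 -0.02] Fx -14.21 Fy -0.99 Fz 4.33 T [-0.45  2.83 -0.03] w 0.013
```

```bash
python3 -m inch '[[0,0,0,0,0.3,-0.5,1],[0,0,0,0,0,0,1]]' >/dev/null; python3 f.py;python3 -m inch '[[0,0,0,0,0.3,-0.2,1],[0,0,0,0,0,0,1]]' >/dev/null; python3 f.py
```

```text
t 16.225 fix x -30.52 y -0.23 z 71.13 yaw 97.74 tilt [-0.21 -0.02] Fx -13.75 Fy -1.55 Fz 0.48 T [-0.56  2.79 -0.04] w 0.0131
t 16.475 fix x -30.44 y -0.22 z 71.12 yaw 97.74 tilt [-0.24 -0.03] Fx -14.87 Fy -1.63 Fz -0.01 T [-0.56  2.99 -0.01] w 0.013
```

```bash
python3 -m inch '[[0,0,0,0,0.5,-0.3,1],[0,0,0,0,0,0,1],[0,0,0,0,0,0,1],[0,0,0,0,0,0,1]]' >/dev/null; python3 f.py; python3 -m inch '[[0,0,0,0,0.3,-0.2,1],[0,0,0,0,0,0,1],[0,0,0,0,0,0,1],[0,0,0,0,0,0,1]]' >/dev/null; python3 f.py
python3 - <<'E'
from h import *
a=bot.grab_frame("top")[0]; b=bot.grab_frame("side")[0]
c=np.hstack([cv2.resize(a[200:320,250:385],(405,360)),cv2.resize(b[230:295,290:385],None,fx=4.1,fy=4.1)[:260]]) if 0 else np.zeros((360,800,3),np.uint8)
c[:, :405]=cv2.resize(a[200:320,250:385],(405,360)); c[:,405:]=cv2.resize(b[215:305,290:388],(395,360))
cv2.imwrite("pics/push.png",c)
E
```

```text
t 16.975 fix x -30.0 y -0.25 z 71.27 yaw 97.74 tilt [-0.25 -0.03] Fx -14.74 Fy -1.22 Fz -1.77 T [-0.63  2.95  0.03] w 0.0129
t 17.475 fix x -29.93 y -0.25 z 71.28 yaw 97.74 tilt [-0.29 -0.03] Fx -15.78 Fy -1.19 Fz -2.17 T [-0.69  3.17 -0.01] w 0.0131
```

View pics/push.png

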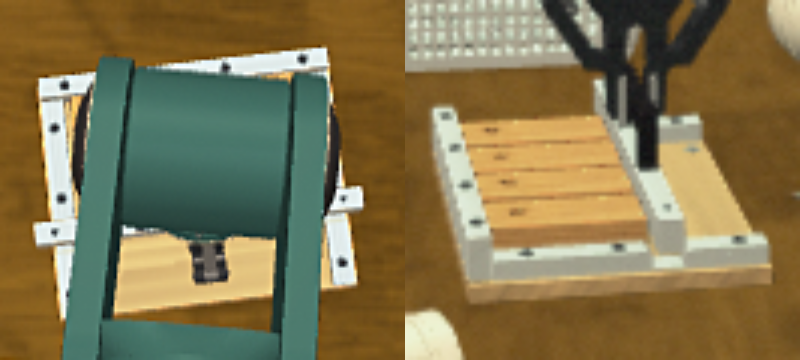

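The side view shows all four blocks flush against the fence, with the bar over the notches. One slightly firmer press, then back off.

```bash
python3 -m inch '[[0,0,0,0,0.4,-0.1,1],[0,0,0,0,0,0,1],[0,0,0,0,0,0,1],[0,0,0,0,0,0,1]]' >/dev/null; python3 f.py; python3 -m inch '[[0,0,0,0,-0.7,0,1],[0,0,0,0,-0.7,0,1],[0,0,0,0,0,0,1]]' >/dev/null; python3 f.py;  python3 -m inch '[[0,0,0,0,-0.7,0,1],[0,0,0,0,0,0,1],[0,0,0,0,0,0,1]]' >/dev/null; python3 f.py
```

```text
t 18.075 fix x -29.75 y -0.24 z 71.34 yaw 97.74 tilt [-0.33 -0.04] Fx -18.51 Fy -2.12 Fz -0.84 T [-0.71  3.53  0.05] w 0.013
t 18.45 fix x -30.34 y -0.19 z 71.45 yaw 97.74 tilt [-0.19 -0.02] Fx -10.31 Fy -1.44 Fz -5.92 T [-0.52  1.95  0.03] w 0.0128
t 18.825 fix x -30.57 y -0.18 z 71.71 yaw 97.74 tilt [-0.13 -0.01] Fx -6.31 Fy -0.75 Fz -6.54 T [-0.34  1.33  0.02] w 0.0131
```

```bash
for i in 1 2; do python3 -m inch '[[0,0,0,0,-0.6,0,1],[0,0,0,0,0,0,1]]' >/dev/null; python3 f.py;done;  python3 -m inch '[[0,0,0,0,-0.4,0,1],[0,0,0,0,0,0,1],[0,0,0,0,0,0,1]]' >/dev/null; python3 f.py
python3 - <<'E'
from m import *
g=bot.grab_frame("top")[0]
h=bot.grab_frame("side")[0]
c=np.zeros((480,800,3),np.uint8); c[:,:]=cv2.resize(h[235:295,305:405],(800,480),interpolation=cv2.INTER_CUBIC); cv2.imwrite("pics/tilt.png",c)
E
```

```text
t 19.075 fix x -30.69 y -0.18 z 72.21 yaw 97.74 tilt [-0.04 -0.  ] Fx -4.68 Fy -0.65 Fz -5.35 T [-0.27  1.11  0.  ] w 0.0131
t 19.325 fix x -30.87 y -0.19 z 72.63 yaw 97.74 tilt [0.02 0.  ] Fx -3.51 Fy -0.49 Fz -4.39 T [-0.09  0.59  0.11] w 0.013
t 19.7 fix x -31.16 y -0.2 z 72.72 yaw 97.74 tilt [0.04 0.  ] Fx -0.49 Fy -0.67 Fz -4.12 T [ 0.01  0.01 -0.01] w 0.0129
```

View pics/tilt.png

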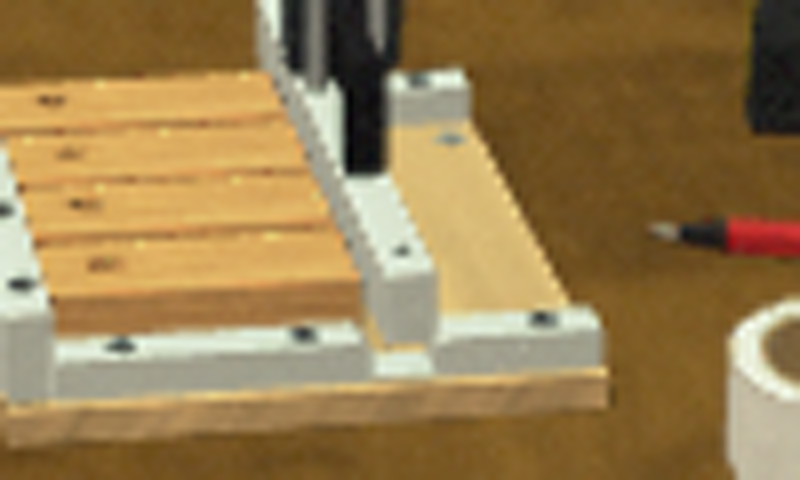

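The bar hangs right over the notch in the near rail, centred in it at about (400,350), and the row stays home. I'll ease it back to x = -32 and lower.

```bash
python3 -m inch '[[0,0,0,0,-0.8,0,1],[0,0,0,0,0,2,1],[0,0,0,0,0,2,1],[0,0,0,0,0,0,1]]' >/dev/null; python3 f.py; for i in 1 2; do python3 -m inch '[[0,0,0,0,0,2,1],[0,0,0,0,0,1,1],[0,0,0,0,0,0,1]]' >/dev/null; python3 f.py;done
```

```text
t 20.3 fix x -32.32 y -0.19 z 68.23 yaw 97.74 tilt [-0.02  0.  ] Fx -0.61 Fy 0.43 Fz -3.86 T [-0.    0.02 -0.03] w 0.0127
t 20.675 fix x -32.24 y -0.18 z 65.4 yaw 97.74 tilt [-0.01  0.  ] Fx 0.68 Fy 0.98 Fz -3.68 T [0.02 0.   0.01] w 0.0131
t 21.05 fix x -32.27 y -0.18 z 62.37 yaw 97.74 tilt [-0.01 -0.  ] Fx -0.53 Fy -0.73 Fz -3.72 T [ 0.   -0.05 -0.02] w 0.0133
```

```bash
python3 -m inch '[[0,0,0,0,0,2,1],[0,0,0,0,0,1.5,1],[0,0,0,0,0,0,1]]' >/dev/null; python3 f.py; for i in 1 2 3; do python3 -m inch '[[0,0,0,0,0,1,1],[0,0,0,0,0,0,1]]' >/dev/null; python3 f.py;done
```

```text
t 21.425 fix x -32.29 y -0.18 z 58.83 yaw 97.74 tilt [-0.02  0.  ] Fx -0.31 Fy -0.24 Fz -3.14 T [ 0.01  0.01 -0.01] w 0.0132
t 21.675 fix x -32.23 y -0.19 z 57.95 yaw 97.74 tilt [-0.  0.] Fx -0.36 Fy 0.06 Fz -4.23 T [-0.04 -0.03 -0.04] w 0.0131
t 21.925 fix x -32.26 y -0.19 z 56.91 yaw 97.74 tilt [-0.01 -0.  ] Fx 0.4 Fy 1.13 Fz -4.15 T [ 0.   -0.03 -0.04] w 0.0128
t 22.175 fix x -32.01 y -0.21 z 56.3 yaw 97.74 tilt [0.03 0.  ] Fx 0.59 Fy 0.94 Fz 1.5 T [ 0.07  0.07 -0.01] w 0.0132
```

```bash
python3 -m inch '[[0,0,0,0,0,0,0.5],[0,0,0,0,0,0,0.3],[0,0,0,0,0,0,0],[0,0,0,0,0,0,0],[0,0,0,0,0,0,0],[0,0,0,0,0,0,0],[0,0,0,0,0,-10,0],[0,0,0,0,0,-25,0],[0,0,0,0,0,-40,0],[0,0,0,0,0,-40,0],[0,0,0,0,0,-40,0],[0,0,0,-30,-20,-40,0],[0,0,0,-40,-40,0,0],[0,0,0,-40,-40,0,0],[0,0,0,-40,-40,0,0],[0,0,0,-50,0,0,0],[0,0,0,-50,0,0,0],[0,0,0,-50,0,0,0],[0,0,0,0,0,0,0]]'
python3 - <<'E'
from h import *
a,d=bot.grab_frame("top"); b=bot.grab_frame("side")[0]
c=np.zeros((400,800,3),np.uint8)
c[:, :400]=cv2.resize(a[200:320,255:375],(400,400),interpolation=cv2.INTER_CUBIC); c[:,400:]=cv2.resize(b[210:300,295:385],(400,400),interpolation=cv2.INTER_CUBIC)
cv2.imwrite("pics/end.png",c)
E
```

```text
time_s: 24.55
tcp_pos: [0.4206, -0.3273, 0.2509]
eef_rot: [-0.0, 0.659, 0.752, -0.0]
ft_force: [0.1, 0.9, -0.4]
gripper_width: 0.0428
finger_force: 0.0
```

View pics/end.png

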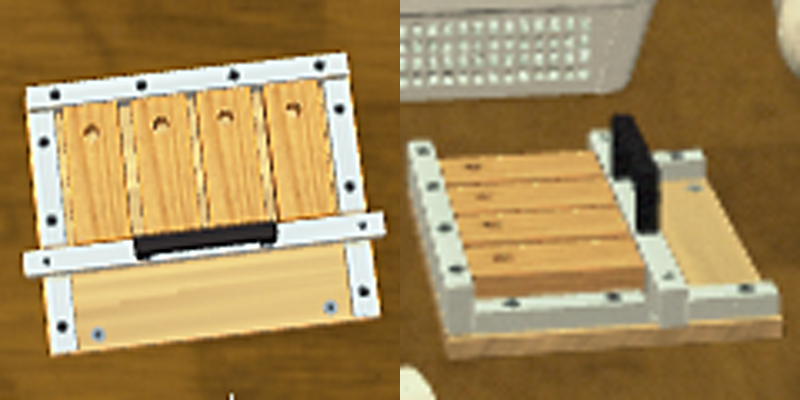

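The bar sits in both notches, with its ends at (40,260) and (370,225). All four blocks are against the fence, square and flush with the bar top, and the gripper is clear.

```bash
python3 -c "
from station import bot
print(bot.sign_off())"
```

```text
the job is handed in; nothing more can be done
None
```

I pushed all four blocks home against the fence with a peak of about 18.5 N measured at the wrist, lowered the bar into both notches without forcing it, let go, and handed the job in at about 25 s; the hand-in returned no verdict.

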